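True the jig corner with the square

TASK

Take the small enclosure with the green lid off the assembly jig and set it flat in the red tray. Then pick up the steel square by its orange grip and press its two outer edges into the jig's corner, legs along the fences, pushing the yellow swinging fence true until both fences sit flush on the square without gaps, and hold it there for about a second. Lay the square flat back on its blue pad, leave the fence true, and leave everything else as it is.

Things in the scene. Friction and masses are not known exactly. Their poses are not given: they have to be found in the camera images.
- jig: Assembly jig fixed to the bench: dark steel plate 210 x 210, 12 thick; origin at the centre of its underside. Along the plate's -y edge runs the bare-aluminium fixed fence, along its -x edge the yellow swinging fence. Place, and with it yaw, differs each time.
- corner (a point): Inner corner of the jig, on the plate's top face (fence pivot axis), at (-75, -75, +12) in the jig's frame; axes parallel to the jig's. The fixed fence's inner face is the plane y = 0 here; the swinging fence's inner face is the plane x = 0 when that fence is true (square). A thin steel pivot pin, 8 across, stands there.
- fixed_fence: Bare-aluminium bar, 146 long, 18 thick, 22 high above the plate; origin at the corner point. It runs along +x from 4 to 150 from the corner; inner face at y = 0, looking +y.
- fence_end (a point): Top edge of the inner face at the free end of the yellow swinging fence, a bar 146 long, 18 thick, 22 high above the plate that turns about the corner point on a stiff pivot. Its axes turn with the bar: the bar runs along y, from 146 before this point up to it; the inner face looks along +x. 150 from the corner point.
- swing_fence (a joint): Angle of the swinging fence, rad: 0 = square to the fixed fence, negative = leaning in over the plate, positive = leaning out. Starts 0.10 to 0.28 leaning in, moves from -0.36 to +0.12, stays where it is left; turning takes about 0.4 N m (4 N at the far end of the square's leg). The square's heel bearing near the pivot stops it going past square.
- square: Loose steel assembly square, 0.28 to 0.48 kg, lying flat: an L of two legs 120 long, 28 wide, 18 thick, the very heel notched away 12 x 12. Origin on the underside, below the grip's middle, 37.5 in x and y from the outer edges. One leg runs along +x (outer edge at y = -37.5), one along +y (outer edge at x = -37.5), both out to +82.5.
- grip (a point): Centre of the square's upright orange grip, 40 above the square's underside. The grip, 74 long and 14 thick, stands across both legs along the square's (1, -1) diagonal, from 18 to 62 above the underside, about over the balance point.
- heel (a point): Virtual outer corner of the square where its two outer edge lines meet, on the underside: (-37.5, -37.5, 0) in the square's frame; axes as the square's.
- pad: Blue fabric pad fixed to the bench, 170 x 170, 6 thick, where the square lives and starts; origin at the centre of its underside.
- enclosure: Loose small electrical enclosure, grey with a green lid, 110 (x) x 50 (y) x 40 high, 0.22 to 0.45 kg; origin at the centre of its underside. It starts on the jig plate between the fences.
- tray: Red open tray fixed to the bench, 200 (x) x 150 (y), 30 high, walls and floor 4 thick; origin at the centre of its underside.
- block: Bystander, to be left alone: upright bare-steel block 35 x 35 x 55 standing on the jig plate near the plate corner diagonally opposite the fences (mm); origin at the centre of its underside.
- collar: Bystander, to be left alone: dark steel collar, 76 across, 30 high (mm); origin at the centre of its underside.
- can: Bystander, to be left alone: blue can, 60 across, 100 high (mm); origin at the centre of its underside.
- orange_bin: Bystander, to be left alone: small loose orange open bin 90 x 70 x 50 (mm); origin at the centre of its underside.
- screwdriver: Bystander, to be left alone: yellow-handled screwdriver lying on the bench, 190 long (mm); origin at the middle of its length.
- wrench: Bystander, to be left alone: steel wrench lying on the bench, 180 long (mm); origin at the middle of its length.
- caliper: Bystander, to be left alone: steel sliding caliper lying on the bench, 170 long (mm); origin at the middle of its length.
Not all that is in view belongs to the job. There is more than one size of the tray; the one meant has the size given above. What is shaped like the square but pink is not meant.

How it is judged:
By the outcome, as a careful person would: the job done as asked, in the order asked, and still so for the second after the job is handed in, with the robot touching nothing.
It also fails if it takes over 72 s, if anything falls off the work surface, if the arm or the gripper's body presses on something with over 40 N, if the wrist force passes 120 N, or if a joint passes its speed limit or range.

ROBOT

A 6-joint arm with a two-finger parallel gripper is mounted at the origin on the work surface. World frame = base frame: x ahead of the robot, y to its left, z up, the work surface at z = 0. Lengths are in m, angles in rad, forces in N, time in s.
With the tool pointing down it reaches from about 0.35 to 0.975 m from the base axis. Payload 17.4 kg.
Tool frame: the origin (TCP) lies on the centre line of the jaws, within the pads' length; the fingertips stand 8 mm ahead of it and the grasp point (between the pads) lies 11 mm behind it; z points along the fingers, y is the line along which they close (so a half turn about z gives the same grasp; the last joint's range is limited). The gripper opens to 85 mm and grips with 20 to 120 N. Pads are 22 mm wide; open, the fingers measure 114 mm over their backs; the gripper's body (76 mm by 85 mm) begins 54 mm behind the grasp point. The pads swing forward as they close: fully open they stand 13 mm farther back than shut.
Start: joints at [-1.15, 0.116, 1.442, -0, 1.584, -0.038], TCP at [0.299, -0.605, 0.208] pointing down, gripper open.
Joint ranges: [-2.83, 2.83], [-0.83, 2.19], [0.07, 2.5], [-1.14, 4.28], [0.01, 3], [-2.97, 2.97]. Speed limits (rad/s): [1.89, 1.89, 2.22, 3.14, 3.14, 3.14].

INTERFACE

Orientations are given as a unit quaternion [w, x, y, z].
In Python, from station import * gives the robot as it stands. The module is installed in compiled form; this text tells all that it offers. Calls block until the motion is done:
- move_ptp(position, orientation): joint-space move of the TCP to a pose.
- move_l(position, speed=0.15, attitude=None, stop_force=None): straight line of the TCP; attitude=None keeps the orientation; speed is the mean speed in m/s. With stop_force (N) it stops when the force on the tool has changed by that much, and returns True; else False.
- goto_joints(angles): joint-space move.
- gripper_open() and grab(): open the fingers fully, or close them until they stop; the grip force is fixed at half the most.
- dwell(seconds).
- inverse_kinematics(position, orientation): joint angles nearest the present ones, or None.
- capture(name): name is "scene" or "top"; returns a dict with "image" (384x512x3 uint8, red, green, blue), "K" (3x3 intrinsics, pixels), "T" (4x4, takes a point from camera to world coordinates). Camera axes: x right, y down, z forward; pixel columns grow to the right and rows downward; lengths in m; the calibration is good to about 2 mm. A picture is of the moment at which its call begins. There is no depth.
A pose or a line that the arm cannot do raises MotionError and nothing moves.
- job_done(): hands the job in; it is judged then, once.
Trained networks look in the newest picture that a camera, given by its name, has taken for a name from the list of things; names that differ only in an ending like _2 or _b are one class to them, and where a whole thing is asked for, a point or a joint stands for the part that bears it (a point fixed in the world has none). Each returns a list of dicts, best first, with "p" (0 to 1); they miss things now and then, are a little off and sometimes report something else, mostly with a low value. They report only what shows in the picture. A call takes as long as a camera call. They do not tell look-alikes from the thing itself.
- spot_in(query, camera): "location" ([column, row] in pixels, amid what is visible of it).
- regions_of(query, camera): "region" (384x512 bool, what is visible of it) and "location" ([column, row] in pixels, amid what is visible of it).
- tip_of(query, camera): "location" ([column, row] in pixels: a listed point, or the origin of a listed thing).
Readings, each from a call of its own:
- current_time_s(): time.
- current_q(): joint angles.
- current_qd(): joint speeds.
- current_joint_torque(): joint torques, N m.
- current_tool_pos(): TCP position.
- current_eef_rot(): TCP orientation.
- current_contact_force(): force on the tool from outside, world axes, zero at the start.
- current_torque(): the same for the moment, N m.
- current_width(): finger opening in m.
- current_finger_force(): force on a finger pad.
Only numpy, scipy, OpenCV 4.12 (cv2) and the standard library are available. Lean on these libraries where they do the work, as an engineer would, in place of code of your own. Each camera call takes 0.05 s, during which the arm holds its last target. There are 200 camera calls.

## Working session

There is one attempt and no reset: what is moved stays moved. The work goes in short steps, each a Python script; the robot and the scene stay as the last script left them, time stands still between calls to the robot, and variables do not carry over. Pictures are saved under pics/ and viewed, at most 10 in all, crops included, and the job is handed in when it is done.

```bash
mkdir -p pics
cat > a.py <<'E'
from station import *
import cv2, numpy as np
for n in ["scene","top"]:
    c=capture(n); cv2.imwrite(f"pics/{n}0.png",c["image"][:,:,::-1]); print(n,c["K"].round(1).tolist(),c["T"].round(4).tolist())
for n in ["scene","top"]:
    for q in ["jig","corner","fence_end","square","grip","heel","pad","enclosure","tray","block"]:
        print(n,q,[(np.round(d["location"],1).tolist(),round(d["p"],2)) for d in tip_of(q,n)[:3]])
print(current_time_s())
E
python3 a.py; ls
```

```text
scene [[411.2, 0.0, 259.1], [0.0, 411.2, 195.0], [0.0, 0.0, 1.0]] [[-0.3996, 0.4858, -0.7774, 1.4515], [0.9167, 0.2041, -0.3436, 0.4654], [-0.0082, -0.8499, -0.5269, 0.7335], [0.0, 0.0, 0.0, 1.0]]
top [[361.7, 0.0, 252.8], [0.0, 361.7, 193.7], [0.0, 0.0, 1.0]] [[0.0126, -0.99, 0.1407, 0.3094], [-0.9999, -0.0133, -0.0044, 0.0297], [0.0062, -0.1406, -0.99, 1.3216], [0.0, 0.0, 0.0, 1.0]]
scene jig [([229.8, 240.0], 0.63), ([159.5, 163.7], 0.31)]
scene corner [([206.7, 213.6], 0.94)]
scene fence_end [([250.0, 218.8], 0.82)]
scene square [([165.1, 195.9], 0.95), ([206.6, 161.6], 0.64)]
scene grip [([163.8, 181.8], 0.95), ([206.1, 156.1], 0.74), ([206.2, 216.6], 0.71)]
scene heel [([162.0, 187.0], 0.74), ([198.7, 160.6], 0.63), ([165.4, 183.8], 0.23)]
scene pad [([168.5, 196.4], 0.56), ([221.6, 239.0], 0.36)]
scene enclosure [([222.2, 239.9], 0.82), ([167.2, 199.4], 0.74)]
scene tray [([332.0, 232.6], 0.86), ([351.0, 189.3], 0.72)]
scene block [([245.4, 249.3], 0.61), ([204.5, 214.0], 0.28)]
top jig []
top corner [([290.5, 175.2], 0.69)]
top fence_end [([245.3, 174.8], 0.67), ([351.0, 201.8], 0.26), ([287.1, 173.7], 0.23)]
top square [([343.7, 196.5], 0.95), ([339.0, 270.4], 0.86), ([380.6, 245.5], 0.71)]
top grip [([342.5, 271.9], 0.68), ([343.3, 193.7], 0.67), ([206.8, 133.3], 0.31)]
top heel [([352.1, 202.7], 0.86), ([356.4, 270.6], 0.81)]
top pad [([335.7, 193.5], 0.93)]
top enclosure [([263.9, 157.6], 0.73)]
top tray [([183.4, 259.5], 0.76), ([259.9, 161.6], 0.71), ([191.0, 191.9], 0.55)]
top block [([236.6, 148.7], 0.6)]
1.1
a.py
pics
```

```bash
python3 -c "
import cv2
a=cv2.imread('pics/top0.png');cv2.imwrite('pics/t1.png',cv2.resize(a[100:310,140:420],None,fx=2.8,fy=2.8,interpolation=2))
a=cv2.imread('pics/scene0.png');cv2.imwrite('pics/s1.png',cv2.resize(a[130:310,120:390],None,fx=2.9,fy=2.9,interpolation=2))"
```

```text
(no output)
```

View pics/t1.png

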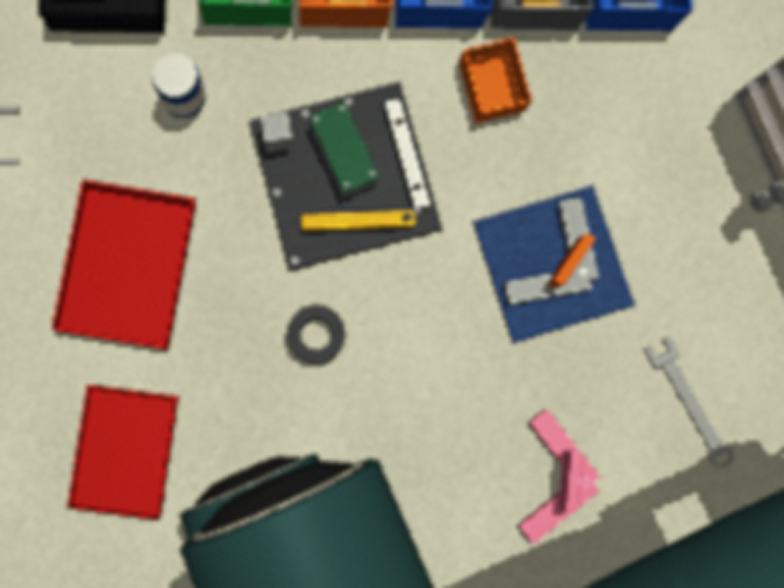

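View pics/s1.png

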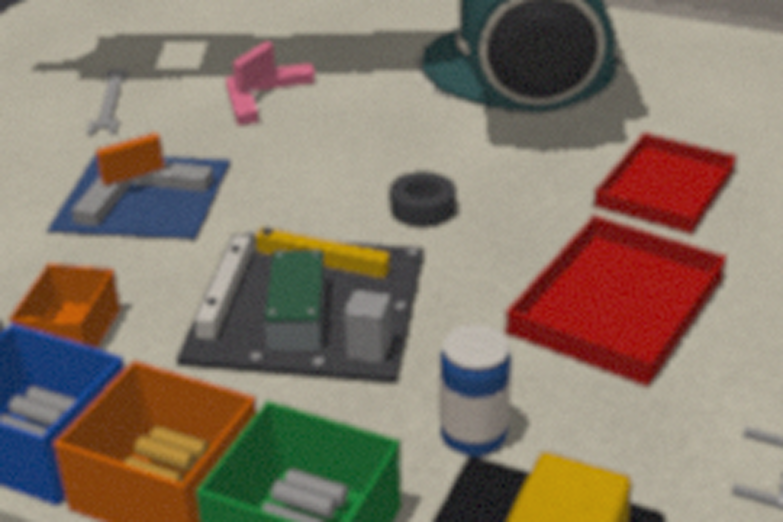

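```bash
cat > h.py <<'E'
from station import *
import cv2, numpy as np
from scipy.optimize import minimize
def box(x0,x1,y0,y1,z0,z1): return np.array([[x,y,z] for x in(x0,x1) for y in(y0,y1) for z in(z0,z1)])/1e3
def Rz(a): c,s=np.cos(a),np.sin(a); return np.array([[c,-s,0],[s,c,0],[0,0,1]])
M=dict(enclosure=[box(-55,55,-25,25,0,40)],tray=[box(-100,100,-75,75,0,30)],pad=[box(-85,85,-85,85,0,6)],
 square=[box(-25.5,82.5,-37.5,-9.5,0,18),box(-37.5,-9.5,-25.5,82.5,0,18),box(-25.5,-9.5,-25.5,-9.5,0,18),
  (Rz(-np.pi/4)@box(-37,37,-7,7,18,62).T).T],
 plate=[box(-105,105,-105,105,0,12)],fixed=[box(-71,75,-93,-75,12,34)],swing=[box(-18,0,4,150,0,22)])
S=4
def project(P,c):
    T=c["T"]; q=(P-T[:3,3])@T[:3,:3]; q=q@c["K"].T; return q[:,:2]/q[:,2:]
def render(boxes,p,z,c,roi):
    x0,y0,x1,y1=roi; m=np.zeros(((y1-y0)*S,(x1-x0)*S),np.uint8)
    for b in boxes:
        uv=(project((Rz(p[2])@b.T).T+[p[0],p[1],z],c)+.5-[x0,y0])*S-.5
        cv2.fillConvexPoly(m,cv2.convexHull((uv*16).round().astype(np.int32)),255,shift=4)
    return cv2.resize(m,(x1-x0,y1-y0),interpolation=cv2.INTER_AREA)/255.
def back(uv,z,c):
    d=c["T"][:3,:3]@np.linalg.inv(c["K"])@[uv[0],uv[1],1]; o=c["T"][:3,3]; return o+d*(z-o[2])/d[2]
def fit(boxes,p0,z,views):
    """views: list of (cap, mask, ignore or None)"""
    vs=[]
    for c,m,ig in views:
        ys,xs=np.nonzero(m); r=(max(xs.min()-12,0),max(ys.min()-12,0),min(xs.max()+13,512),min(ys.max()+13,384))
        sl=np.s_[r[1]:r[3],r[0]:r[2]]; vs.append((c,m[sl].astype(float),np.ones_like(m[sl],float) if ig is None else 1.-ig[sl],r))
    def cost(p):
        t=0
        for c,m,w,r in vs:
            q=render(boxes,p,z,c,r); t+=1-(np.minimum(q,m)*w).sum()/((np.maximum(q,m)*w).sum()+1e-9)
        return t/len(vs)
    best=None
    p0=np.array(p0,float)
    for k in range(2):
        r=minimize(cost,p0,method="Nelder-Mead",options=dict(initial_simplex=p0+np.vstack([np.zeros(3),np.diag([.012,.012,.15])]),xatol=1e-5,fatol=1e-6)); p0=r.x
    return r.x,r.fun
def region(q,cam,near):
    L=[d for d in regions_of(q,cam) if d["p"]>.2]
    L=[d for d in L if np.linalg.norm(np.array(d["location"])-near)<25]
    return L[0]["region"].astype(bool) if L else None
def qdown(yaw):  # tool z down, tool x at heading yaw
    return [0,np.cos(yaw/2),np.sin(yaw/2),0]
E
cat > b.py <<'E'
from h import *
C={n:capture(n) for n in("top","scene")}
def px(u,v,n): return (140+u/2.8,100+v/2.8) if n=="top" else (120+u/2.9,130+v/2.9)
near=dict(enclosure=((343,150),(295,300)),tray=((125,265),(620,300)),pad=((555,265),(140,200)),square=((560,260),(140,180)),jig=((345,175),(310,310)),fence_end=((358,220),(322,252)),fixed_fence=((408,155),(222,285)))
R={}
for k,(a,b) in near.items():
    for n,uv in(("top",a),("scene",b)):
        r=region(k,n,px(*uv,n)); R[k,n]=r; print(k,n,None if r is None else int(r.sum()))
for k,yaw in(("enclosure",.45),("tray",-1.65),("pad",.27),("square",.2)):
    z=.012 if k=="enclosure" else .006 if k=="square" else 0
    for ns in(("top",),("scene",),("top","scene")):
        V=[(C[n],R[k,n],R["square",n] if k=="pad" else None) for n in ns if R[k,n] is not None]
        if not V: continue
        g=back(px(*near[k][0],"top"),z+.02,C["top"])
        p,f=fit(M[k],[g[0],g[1],yaw],z,V); print(k,ns,p.round(4),round(f,3))
np.save("R.npy",R,allow_pickle=True)
for n in C:
    im=C[n]["image"].copy()
    for i,k in enumerate(("jig","fence_end","fixed_fence","square","enclosure")):
        if R[k,n] is not None: im[R[k,n]]=im[R[k,n]]//2+np.array([[127,0,0],[0,127,0],[0,0,127],[127,127,0],[127,0,127]],np.uint8)[i]
    C[n]["o"]=im
o=np.hstack([cv2.resize(C["top"]["o"][120:210,220:370],None,fx=2.6,fy=2.6),cv2.resize(C["scene"]["o"][170:270,130:280],None,fx=2.6,fy=2.34)])
cv2.imwrite("pics/o1.png",o[:,:,::-1]); print(o.shape)
E
python3 b.py
```

```text
enclosure top 453
enclosure scene 664
tray top 2366
tray scene 2825
pad top 1568
pad scene 980
square top 525
square scene 652
jig top None
jig scene 2208
fence_end top None
fence_end scene 340
fixed_fence top 253
fixed_fence scene 293
enclosure ('top',) [ 0.644  -0.0079  0.443 ] 0.074
enclosure ('scene',) [ 0.6422 -0.0081  0.448 ] 0.062
enclosure ('top', 'scene') [ 0.6432 -0.0078  0.4453] 0.07
tray ('top',) [ 0.4912  0.2739 -0.1603] 0.026
tray ('scene',) [ 0.4942  0.2725 -1.3836] 0.286
tray ('top', 'scene') [ 0.4934  0.2723 -1.3521] 0.306
pad ('top',) [ 0.5022 -0.2864  0.309 ] 0.051
pad ('scene',) [ 0.4989 -0.2831  0.3073] 0.054
pad ('top', 'scene') [ 0.5004 -0.2846  0.3101] 0.065
square ('top',) [ 0.4987 -0.2984  0.1902] 0.07
square ('scene',) [ 0.4995 -0.2966  0.2035] 0.077
square ('top', 'scene') [ 0.4984 -0.2974  0.188 ] 0.079
(234, 780, 3)
```

View pics/o1.png

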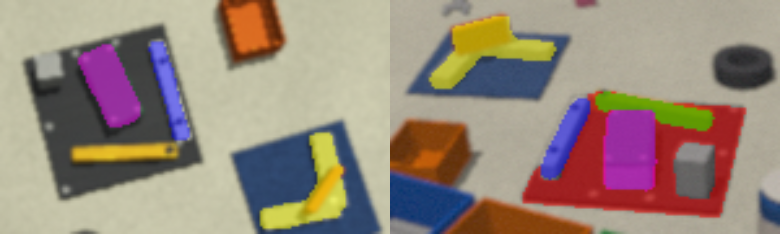

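```bash
cat > c.py <<'E'
from h import *
yaw=.445; e=np.array([.643,-.008])-.006*np.array([np.cos(yaw),np.sin(yaw)])
move_ptp([*e,.13],qdown(yaw)); move_l([*e,.028],.12,stop_force=15)
grab(); print("w",current_width(),current_finger_force(),current_tool_pos(),current_time_s())
z=current_tool_pos()[2]
move_l([*e,.15],.2)
ty=-.16; t=np.array([.4925,.273])-.006*np.array([np.cos(ty),np.sin(ty)])
move_ptp([*t,.15],qdown(ty)); print("w",current_width())
move_l([*t,.04],.2); hit=move_l([*t,z-.0085],.04,stop_force=5); print(hit,current_tool_pos())
gripper_open(); move_l([*t,.15],.25)
for n in("top","scene"):
    c=capture(n); cv2.imwrite(f"pics/{n}2.png",c["image"][:,:,::-1])
    for q in("jig","swing_fence","fence_end","corner","fixed_fence","square","block","enclosure"):
        for j,d in enumerate(regions_of(q,n)[:2]): print(n,q,np.round(d["location"]),round(d["p"],2),int(d["region"].sum())); np.save(f"m_{n}_{q}_{j}.npy",d["region"])
    for q in("corner","fence_end","grip","heel"):print(n,"tip",q,[(np.round(d["location"],1).tolist(),round(d["p"],2)) for d in tip_of(q,n)[:2]])
    np.save(f"cap_{n}.npy",c,allow_pickle=True)
print(current_time_s())
a=cv2.imread("pics/top2.png")[100:310,140:420];b=cv2.imread("pics/scene2.png")[130:310,120:390]
cv2.imwrite("pics/o2.png",np.hstack([cv2.resize(a,(400,300)),cv2.resize(b,(400,300))]))
E
python3 c.py
```

```text
w 0.0001983284170456873 2.9033584892749786 [ 0.63792332 -0.01058031  0.02858036] 6.1083
w -0.0004871368057343345
False [0.4865888  0.27396318 0.02008006]
top jig [259. 171.] 0.66 2363
top jig [340. 198.] 0.44 510
top swing_fence [270. 177.] 0.65 288
top swing_fence [262. 155.] 0.43 449
top fence_end [265. 177.] 0.66 236
top fence_end [202. 129.] 0.63 347
top corner [262. 168.] 0.84 2386
top fixed_fence [285. 152.] 0.47 213
top square [340. 269.] 0.65 547
top square [347. 196.] 0.59 468
top enclosure [263. 155.] 0.66 460
top tip corner [([287.2, 173.6], 0.73)]
top tip fence_end [([246.4, 175.9], 0.67), ([351.3, 202.4], 0.43)]
top tip grip [([345.2, 194.3], 0.91), ([341.7, 270.1], 0.87)]
top tip heel [([355.2, 204.6], 0.78), ([353.8, 272.4], 0.71)]
scene jig [236. 240.] 0.71 2045
scene swing_fence [233. 213.] 0.8 393
scene fence_end [236. 217.] 0.55 352
scene corner [236. 236.] 0.77 2112
scene fixed_fence [197. 229.] 0.6 362
scene square [207. 159.] 0.67 423
scene square [167. 193.] 0.63 649
scene block [246. 240.] 0.83 337
scene block [146. 238.] 0.56 797
scene enclosure [221. 236.] 0.66 601
scene tip corner [([207.3, 213.8], 0.73), ([331.7, 236.0], 0.69)]
scene tip fence_end [([250.9, 220.8], 0.84)]
scene tip grip [([210.6, 155.1], 0.95), ([165.5, 182.1], 0.9)]
scene tip heel [([160.4, 189.5], 0.95), ([197.7, 162.0], 0.7)]
12.1917
```

View pics/o2.png

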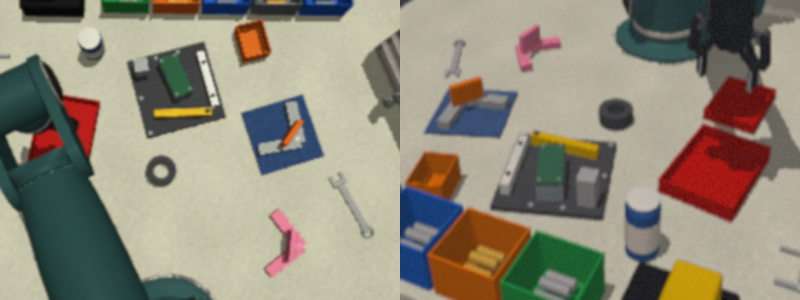

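```bash
cat > d.py <<'E'
from h import *
c=capture("scene"); t=np.array(current_tool_pos()); print(t,current_eef_rot(),current_width(),current_q())
im=cv2.resize(c["image"],None,fx=2,fy=2)
P=np.array([t,t+[0,0,.1],[t[0],t[1],0],[0,0,0],[.643,-.008,.052]])
uv=project(P,c); print(uv)
for i,(u,v) in enumerate(uv): cv2.drawMarker(im,(int(2*u),int(2*v)),[(255,0,255),(0,255,255),(255,255,0),(0,255,0),(255,255,255)][i],0,12,1)
cv2.imwrite("pics/d.png",im[100:600,200:1000,::-1])
E
python3 d.py
```

```text
[0.48657551 0.27396524 0.15001321] [-9.08379136e-06  9.96803286e-01 -7.98949904e-02  1.01730123e-05] 0.08533416246776636 [ 4.67120754e-01 -1.17647186e-01  1.76876780e+00  4.94745827e-06
  1.49044521e+00  2.19787715e+00]
[[337.77902469 190.67950067]
 [341.33472086 157.81876433]
 [333.02937255 234.5744397 ]
 [298.25766371 151.64949923]
 [221.469279   227.15175418]]
```

View pics/d.png

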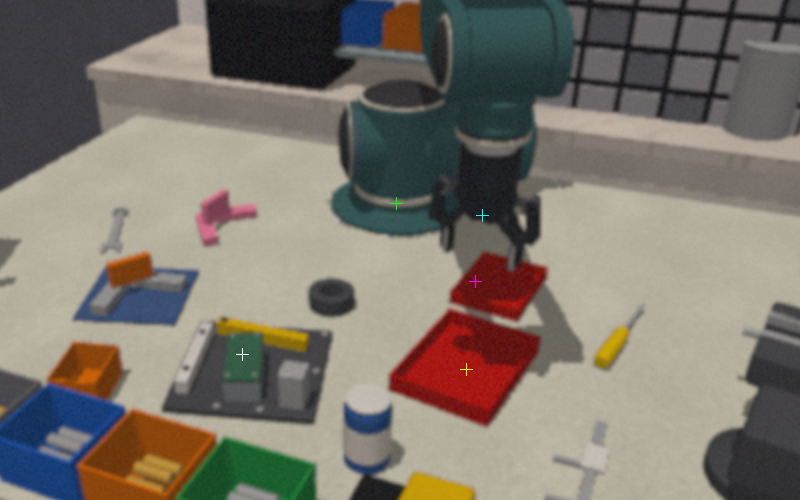

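```bash
cat > d2.py <<'E'
from h import *
grab(); x,y,_=current_tool_pos(); move_l([x,y,.03],.25,stop_force=6)
h=move_l([x,y,-.08],.04,stop_force=6)
t=np.array(current_tool_pos()); print(h,t,current_contact_force(),current_q())
c=capture("scene"); uv=project(np.array([[t[0],t[1],.004],[t[0],t[1],.044]]),c)
move_l([x,y,.15],.25); gripper_open(); print(current_time_s())
im=cv2.resize(c["image"],None,fx=5,fy=5,interpolation=2); 
for i,(u,v) in enumerate(uv): cv2.drawMarker(im,(int(5*u),int(5*v)),[(255,0,255),(0,255,255)][i],0,14,1)
cv2.imwrite("pics/d2.png",im[800:1350,1350:2000,::-1]); print(uv)
E
python3 d2.py
```

```text
True [ 0.48564035  0.27348122 -0.01949699] [-1.73828693 -0.31581738 11.17055118] [4.67085157e-01 2.44063246e-02 1.92234337e+00 3.53600772e-05
 1.19977040e+00 2.19789397e+00]
16.5333
[[333.06887842 233.26107616]
 [334.27514394 222.09617727]]
```

View pics/d2.png

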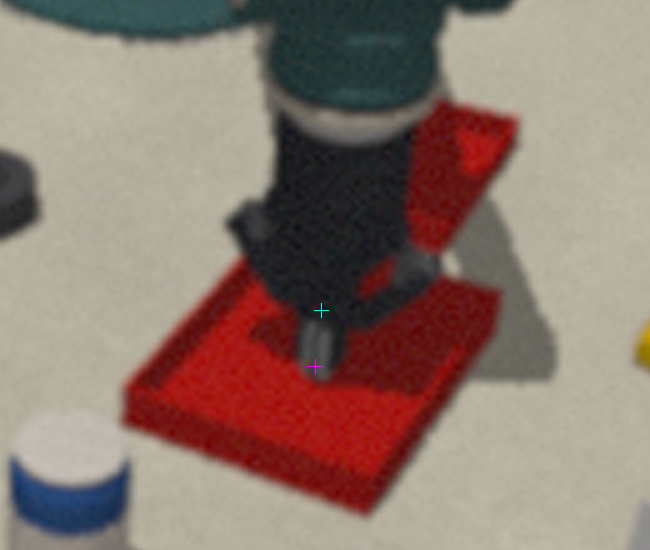

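```bash
cat > c2.py <<'E'
from h import *
O=-.0315
yaw=.445; e=np.array([.643,-.008])-.006*np.array([np.cos(yaw),np.sin(yaw)])
move_ptp([*e,.12],qdown(yaw)); print(move_l([*e,.028+O],.12,stop_force=12))
grab(); w=current_width(); print("w",w,current_finger_force(),current_tool_pos(),current_time_s())
if w<.03: raise SystemExit
z=current_tool_pos()[2]
move_l([*e,.13],.2)
ty=-.16; t=np.array([.4925,.273])-.006*np.array([np.cos(ty),np.sin(ty)])
move_ptp([*t,.13],qdown(ty)); print("w",current_width(),current_contact_force())
move_l([*t,.03+O+.015],.2); hit=move_l([*t,z-.009],.04,stop_force=5); print(hit,current_tool_pos())
gripper_open(); move_l([*t,.10],.25)
for n in("top","scene"):
    c=capture(n); cv2.imwrite(f"pics/{n}3.png",c["image"][:,:,::-1])
    for q in("jig","swing_fence","fence_end","corner","fixed_fence","square","block","enclosure"):
        for j,d in enumerate(regions_of(q,n)[:2]): print(n,q,np.round(d["location"]),round(d["p"],2),int(d["region"].sum())); np.save(f"m_{n}_{q}_{j}.npy",d["region"])
    for q in("corner","fence_end","grip","heel"):print(n,"tip",q,[(np.round(d["location"],1).tolist(),round(d["p"],2)) for d in tip_of(q,n)[:2]])
    np.save(f"cap_{n}.npy",c,allow_pickle=True)
print(current_time_s())
a=cv2.imread("pics/top3.png")[100:240,200:387];b=cv2.imread("pics/scene3.png")[140:290,150:350]
cv2.imwrite("pics/o3.png",np.hstack([cv2.resize(a,(400,300)),cv2.resize(b,(400,300))]))
E
python3 c2.py
```

```text
False
w 0.049447803449225 63.51336747407913 [ 0.63794543 -0.01058026 -0.00277995] 19.3583
w 0.048965065080616106 [-0.63679304  0.01018529 -2.41428647]
True [ 0.4862616   0.27386614 -0.01079657]
top jig [261. 168.] 0.59 2703
top swing_fence [268. 178.] 0.55 244
top fence_end [264. 176.] 0.66 217
top corner [261. 162.] 0.88 2870
top corner [263. 178.] 0.36 214
top fixed_fence [280. 153.] 0.62 235
top fixed_fence [334. 193.] 0.3 1688
top square [343. 197.] 0.95 475
top square [340. 268.] 0.87 526
top block [253. 214.] 0.58 267
top block [237. 144.] 0.44 116
top enclosure [334. 194.] 0.75 1669
top enclosure [180. 199.] 0.47 68
top tip corner [([204.4, 132.2], 0.67), ([290.8, 176.3], 0.57)]
top tip fence_end [([247.0, 175.3], 0.69), ([128.8, 238.3], 0.28)]
top tip grip [([342.3, 191.3], 0.89)]
top tip heel [([355.1, 271.1], 0.79), ([351.8, 204.8], 0.58)]
scene jig [226. 236.] 0.63 2804
scene swing_fence [165. 189.] 0.58 637
scene fence_end [232. 216.] 0.81 404
scene fence_end [266. 200.] 0.33 370
scene corner [230. 234.] 0.91 2941
scene fixed_fence [196. 231.] 0.52 302
scene square [164. 191.] 0.95 657
scene square [209. 161.] 0.56 377
scene block [247. 242.] 0.71 328
scene enclosure [332. 227.] 0.87 680
scene enclosure [231. 218.] 0.7 391
scene tip corner [([210.2, 212.2], 0.92)]
scene tip fence_end [([254.1, 218.3], 0.7)]
scene tip grip [([206.9, 152.2], 0.75), ([165.6, 183.8], 0.64)]
scene tip heel [([159.6, 191.9], 0.84), ([197.8, 161.0], 0.73)]
25.0667
```

View pics/o3.png

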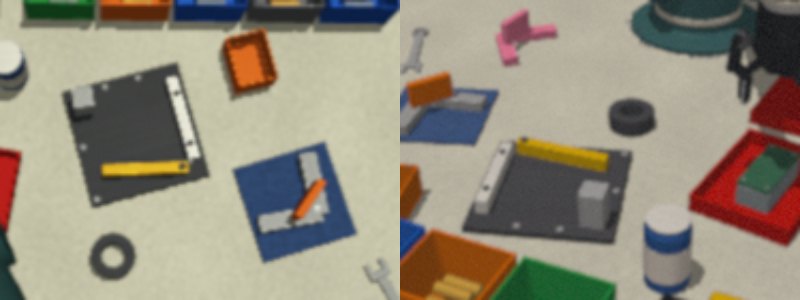

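```bash
cat > f.py <<'E'
from h import *
C={n:np.load(f"cap_{n}.npy",allow_pickle=True).item() for n in("top","scene")}
m=lambda n,q,j=0: np.load(f"m_{n}_{q}_{j}.npy")
D=lambda a:cv2.dilate(a.astype(np.uint8),np.ones((3,3))).astype(bool)
sw={"top":m("top","swing_fence"),"scene":m("scene","fence_end")}
fx={n:m(n,"fixed_fence") for n in C}; bl={"top":m("top","block",1),"scene":m("scene","block")}
J={n:(m(n,"jig")|m(n,"corner")) for n in C}
for n in C: print(n,J[n].sum(),(J[n]&sw[n]).sum(),(J[n]&fx[n]).sum(),(J[n]&bl[n]).sum())
g=[.625,-.02,.26]
for ns in(("top",),("scene",),("top","scene")):
    p,f=fit(M["plate"]+M["fixed"],g,0,[(C[n],J[n]|fx[n],(D(sw[n])|D(bl[n]))) for n in ns]); print("plate",ns,p.round(4),round(f,3))
    c=p[:2]+(Rz(p[2])@[-.075,-.075,0])[:2]; print("  corner",c.round(4))
    p2,f=fit(M["fixed"],p,0,[(C[n],fx[n],None) for n in ns]); print("  fixed->corner",(p2[:2]+(Rz(p2[2])@[-.075,-.075,0])[:2]).round(4),p2[2].round(4),round(f,3))
    s,f=fit(M["swing"],[*c,p[2]-.15],.012,[(C[n],sw[n],None) for n in ns]); print("  swing",s.round(4),"rel",round(s[2]-p[2],3),round(f,3))
    q={"top":m("top","square"),"scene":m("scene","square")}
    p,f=fit(M["square"],[.4985,-.297,.19],.006,[(C[n],q[n],None) for n in ns]); print("  square",p.round(4),round(f,3))
E
python3 f.py
```

```text
top 2893 244 43 0
scene 2956 404 35 32
plate ('top',) [ 0.6168 -0.0108  0.2763] 0.029
  corner [ 0.5651 -0.1034]
  fixed->corner [ 0.5663 -0.1042] 0.2856 0.101
  swing [ 0.5652 -0.1034  0.0575] rel -0.219 0.102
  square [ 0.4973 -0.2963  0.1706] 0.132
plate ('scene',) [ 0.6137 -0.0097  0.2673] 0.029
  corner [ 0.5611 -0.1019]
  fixed->corner [ 0.5626 -0.1036] 0.2847 0.112
  swing [ 0.5631 -0.104   0.0488] rel -0.219 0.117
  square [ 0.5003 -0.296   0.1968] 0.08
plate ('top', 'scene') [ 0.6151 -0.0102  0.2721] 0.035
  corner [ 0.563  -0.1026]
  fixed->corner [ 0.5653 -0.1039] 0.2872 0.122
  swing [ 0.565  -0.1035  0.0621] rel -0.21 0.114
  square [ 0.4982 -0.2964  0.1839] 0.11
```

```bash
cat > p.py <<'E'
from h import *
O=-.0315; sy=.19; s=[.4985,-.2970]
move_ptp([*s,.095],qdown(sy-np.pi/4)); print(move_l([*s,.037+O],.12,stop_force=12))
grab(); print("w",current_width(),current_finger_force(),np.round(current_tool_pos(),4),current_time_s())
if not .008<current_width()<.022: raise SystemExit
move_l([*s,.095],.2)
jy=.277; R=Rz(jy)[:2,:2]; c=np.array([.564,-.103])
t=c+R@[.0375+.040,.0375+.014]
move_ptp([*t,.095],qdown(jy-np.pi/4)); print("w",current_width())
move_l([*t,.03],.2); print("base",np.round(current_contact_force(),2),np.round(current_torque(),3))
h=move_l([*t,.0095],.02,stop_force=4); tp=np.array(current_tool_pos()); print(h,tp.round(4),np.round(current_contact_force(),2))
move_l([*t,tp[2]+.0012],.02); dwell(.2)
print("base2",np.round(current_tool_pos(),4),np.round(current_contact_force(),2),np.round(current_torque(),3),current_time_s())
np.save("lift.npy",np.r_[tp,current_contact_force(),current_torque()])
for n in("top","scene"):
    im=capture(n); cv2.imwrite(f"pics/{n}4.png",im["image"][:,:,::-1])
a=cv2.imread("pics/top4.png")[100:240,200:387];b=cv2.imread("pics/scene4.png")[170:270,160:293]
cv2.imwrite("pics/o4.png",np.hstack([cv2.resize(a,(400,300)),cv2.resize(b,(400,300))]))
E
python3 p.py
```

```text
False
w 0.013449326734306816 59.741079211235046 [ 0.4987 -0.2972  0.0059] 28.6667
w 0.01300578798324961
base [ 0.77 -0.11 -2.57] [-0.028 -0.049 -0.036]
True [ 0.6244 -0.0322  0.0118] [0.02 0.29 5.25]
base2 [ 0.6243 -0.0323  0.0128] [ 0.36  0.21 -2.55] [-0.005  0.002  0.004] 32.175
```

View pics/o4.png

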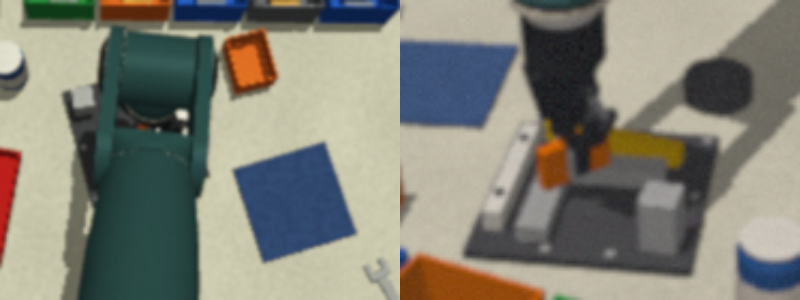

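```bash
cat > q.py <<'E'
from h import *
L=np.load("lift.npy"); jy=.277; R=Rz(jy)
def rd(tag):
    f=R.T@(np.array(current_contact_force())-L[3:6]); m=R.T@(np.array(current_torque())-L[6:9]); p=np.array(current_tool_pos())
    print(tag,"F",f.round(1),"M",m.round(3),"p",(R.T@(p-[.564,-.103,0])*1e3).round(1),"t",round(current_time_s(),2)); return f,m
p=np.array(current_tool_pos()); h=move_l(p+R@[0,-.025,0],.025,stop_force=8); dwell(.1); print(h); rd("y")
p=np.array(current_tool_pos())
for a in(.006,-.006):
    move_l(p,.02,attitude=qdown(jy-np.pi/4+a)); dwell(.1); rd(a)
E
python3 q.py
```

```text
True
y F [-0.3  1.4  1.8] M [ 0.255 -0.166  0.007] p [77.  34.4 12.1] t 33.08
0.006 F [-0.9  3.   0.3] M [ 0.345  0.01  -0.072] p [76.9 34.5 11.9] t 33.43
-0.006 F [ 0.6  1.7 -1.1] M [ 0.294 -0.057  0.132] p [77.  34.4 12. ] t 33.78
```

```bash
sed -i '/^p=np.array(current_tool_pos()); h=/,$d' q.py; sed 's/q.py//' q.py > r.py
cat >> r.py <<'E'
Q=qdown(jy-np.pi/4)
p=np.array(current_tool_pos()); h=move_l(p+R@[0,-.0015,0],.02,attitude=Q); dwell(.05); rd("pre")
p=np.array(current_tool_pos()); h=move_l(p+R@[-.032,-.0,0],.05,stop_force=25); print(h); rd("x1")
p=np.array(current_tool_pos()); h=move_l(p+R@[-.015,-.0,0],.02,stop_force=15); print(h); rd("x2"); dwell(.1); rd("x2")
E
python3 r.py
```

```text
pre F [-2.5 12.6  2.6] M [ 2.186  0.165 -0.13 ] p [76.9 34.2 12.1] t 34.08
False
x1 F [1.  5.  1.1] M [ 0.854 -0.239 -0.192] p [45.1 34.3 12.3] t 34.88
True
x2 F [5.3 1.5 1.5] M [ 0.015 -0.975  0.078] p [34.  34.6 12.6] t 35.49
x2 F [4.6 0.5 1.9] M [ 0.046 -0.883  0.054] p [34.  34.6 12.5] t 35.59
```

```bash
sed '/^Q=/,$d' r.py > s.py
cat >> s.py <<'E'
Q=qdown(jy-np.pi/4)
p=np.array(current_tool_pos()); h=move_l(p+R@[0,-.0015,0],.02,attitude=Q,stop_force=30); rd("y")
b=p+R@[-.002,-.0025,0]
h=move_l(b,.02,stop_force=40); print(h); dwell(.1); rd("xy")
for a in(.004,-.004,0):
    move_l(b,.02,attitude=qdown(jy-np.pi/4+a)); dwell(.1); rd(a)
np.save("b.npy",b)
c=capture("scene"); cv2.imwrite("pics/s5.png",cv2.resize(c["image"][170:270,160:293,::-1],(798,600),interpolation=2))
E
python3 s.py
```

```text
y F [ 0.7 13.7  4.5] M [ 2.332 -0.11  -0.077] p [34.2 34.3 12.5] t 35.86
False
xy F [13.6 20.9 -0.6] M [ 3.665 -2.621  0.015] p [33.8 34.1 12.8] t 36.22
0.004 F [14.  20.7  0.1] M [ 3.741 -2.618 -0.171] p [33.8 34.2 12.8] t 36.57
-0.004 F [13.2 19.1 -0.7] M [ 3.64  -2.656  0.15 ] p [33.8 34.1 12.8] t 36.92
0 F [14.  20.9 -1.6] M [ 3.677 -2.733  0.046] p [33.8 34.1 12.8] t 37.27
```

View pics/s5.png

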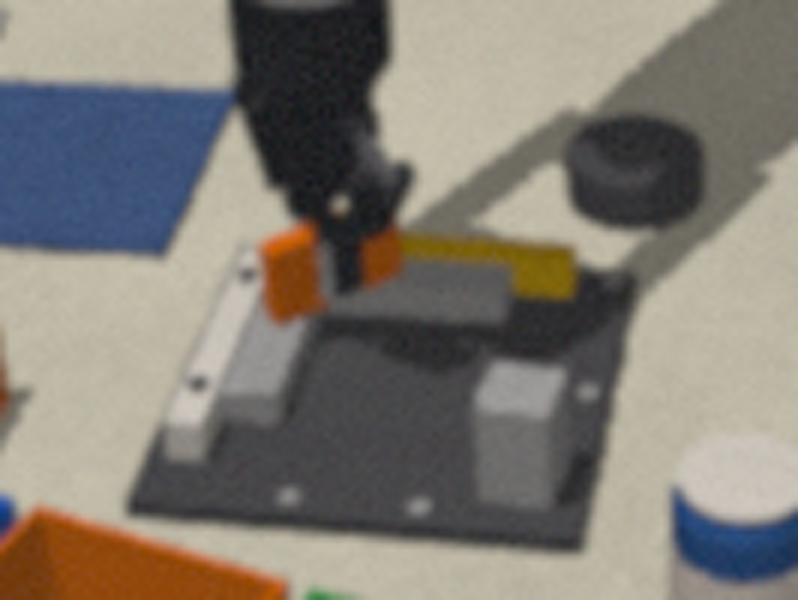

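```bash
sed '/^Q=/,$d' r.py > u.py
cat >> u.py <<'E'
b=np.load("b.npy")+R@[-.001,0,0]; move_l(b,.02); rd("press"); dwell(1.5); rd("held"); print(np.round(current_width(),4))
move_l(b+R@[.006,.006,0],.03); rd("off"); w=b+R@[.02,.02,0]; move_l(w,.08)
move_l([*w[:2],.095],.2)
s=[.4985,-.2970]; move_ptp([*s,.095],qdown(.19-np.pi/4))
move_l([*s,.02],.2); print(move_l([*s,.0035],.02,stop_force=4),np.round(current_tool_pos(),4))
gripper_open(); move_l([*s,.12],.2)
goto_joints([-1.15,.116,1.442,0,1.584,-.038])
C={n:capture(n) for n in("top","scene")}
rr=region("swing_fence","scene",(230,214)); sq=region("square","top",(343,197)); bx=capture("scene")
if rr is not None: print("swing",fit(M["swing"],[.561,-.107,.277],.012,[(C["scene"],rr,None)]))
if sq is not None: print("square",fit(M["square"],[.4985,-.297,.19],.006,[(C["top"],sq,None)]))
print(current_time_s())
a=C["top"]["image"][100:280,140:380,::-1];b=C["scene"]["image"][140:290,150:350,::-1]
cv2.imwrite("pics/o6.png",np.hstack([cv2.resize(a,(400,300)),cv2.resize(b,(400,300))]))
E
python3 u.py
```

```text
press F [20.5 20.4 -4.7] M [ 3.716 -3.95   0.075] p [33.6 34.1 13. ] t 37.57
held F [20.6 19.9 -3.8] M [ 3.658 -3.883  0.07 ] p [33.6 34.1 13. ] t 39.07
0.0132
off F [-0.1  0.1 -0.7] M [ 0.037  0.003 -0.046] p [36.9 37.9 12.4] t 39.5
True [ 0.4984 -0.2969  0.0059]
swing (array([ 0.56352134, -0.10106608,  0.28643462]), np.float64(0.09241425352775945))
square (array([ 0.50107514, -0.29352815,  0.19204994]), np.float64(0.0886456928203907))
45.8417
```

View pics/o6.png

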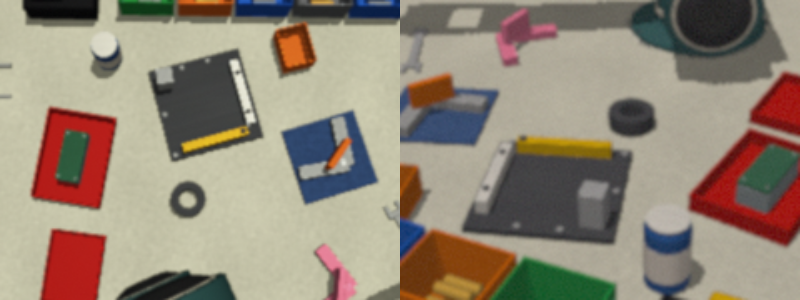

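The picture shows the enclosure flat in the large tray, the yellow fence parallel to the plate edge, the square on its pad, and the bystanders where they were.

```bash
python3 -c "
from station import *
print(job_done())"
```

```text
the job is handed in; nothing more can be done
None
```

The job is handed in at about 46 s: the enclosure is flat in the red tray, the square was pressed into the corner at about 20 N on each fence for 1.5 s and is back on its pad, and the swinging fence is true as far as the camera can measure; my first grasp of the enclosure closed on nothing because the tool sits about 31 mm higher than its reading, which I corrected for after a touch test.

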